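# Show the carver the uncut tail

### The job

Push the edge of the square turntable board round with the fingertips until the small plaster duck on it faces the same way as the big foam duck, and leave it so. Then show the carver what is still to be cut: point down at the plaster duck's tail, fingertips about 2 cm above it, and keep still there for two seconds, then point down in the same way at the square block left uncut where the foam duck's tail will be, and finish still pointing at it. Touch neither duck, and leave everything else on the table where it lies.

Things in the scene. Friction and masses are not known exactly. Their poses are not given: they have to be found in the camera images.
- board (a joint): Turn of the turntable's board, rad, counterclockwise from above positive, range -3.1 to 3.1; at 0 the plaster duck's beak points to world +x, so the value is the duck's heading. About 0.2 N m (2 N at the board's edge) turns it and it stays where left. It starts 0.5 to 1.9 rad counterclockwise of the foam duck's heading: the short way is clockwise.
- turntable_centre (a point): Middle of the top face of the square plywood board (220 x 220 x 18 mm), on its upright turning axis. Board top 68 mm, underside 50 mm above the table; two of its sides are parallel to the plaster duck. The fixed round foot below is 156 mm across and up to 18 mm high at the table, slimmer above that, 120 mm across just under the board.
- model: Small plaster duck on a dark plinth (100 x 60 x 12 mm), fixed on the middle of the board. Origin: middle of the plinth's underside, on the turning axis; x towards the beak, z up. Beak tip 95 mm ahead of the origin, tail end 90 mm behind; body 70 mm wide at most; head 124 mm and back 73 mm above the board. Not to be touched.
- model_tail (a point): Middle of the upper face of the plaster duck's upswept tail, a flat piece about 45 mm long and 28 mm wide. This point is 68 mm behind the duck's origin and 61 mm above the board; the tail's end rises 8 mm higher. Pointing is judged midway between the fingertips.
- carving: Big foam duck, twice the model's size, roughed out in bands, fixed on a 270 x 150 x 18 mm plywood base. Origin: middle of the base's underside; x towards the beak, z up. Beak tip 180 mm ahead of the origin, tail block's end 167 mm behind; head 264 mm, back 165 mm above the table; body 136 mm wide. Where a tail should be is an uncut square block. Not to be touched.
- carving_tail_block (a point): Middle of the level top face of the square foam block left uncut at the foam duck's tail end: 70 mm long (along the duck), 74 mm wide, 54 mm high. Its top is 139 mm above the table and this point 132 mm behind the duck's origin. Pointing is judged midway between the fingertips.
- tape_measure: Pocket tape measure, black and yellow, 76 x 58 x 36 mm, lying on its side. Its origin lies at its underside. Not part of the job: leave it lying where it is.
- calipers: Bowed steel outside calipers lying flat, 135 x 78 mm, 9 mm high at the pivot. Its origin lies at its underside. Not part of the job: leave it lying where it is.
- marker: Marker pen lying down, 138 mm long, 18 mm high. Its origin lies at its underside. Not part of the job: leave it lying where it is.
- multitool: Cordless oscillating tool lying down, 286 mm long, 62 mm wide, 59 mm high. Its origin lies at its underside. Not part of the job: leave it lying where it is.
- rasp: Wood rasp with a wooden handle lying flat, 345 mm long, 30 mm wide, 28 mm high. Its origin lies at its underside. Not part of the job: leave it lying where it is.
- mug: White mug, 80 mm across, 92 mm high, handle on its +y side. Its origin lies at its underside. Not part of the job: leave it lying where it is.
- figurine: Small glazed figure of a couple on a 60 x 85 mm foot, 120 mm high. Its origin lies at its underside. Not part of the job: leave it lying where it is.
- offcut: Stepped offcut of foam, 110 x 65 mm, 50 mm high. Its origin lies at its underside. Not part of the job: leave it lying where it is.

How it is judged (in metres and radians):
On the way, in this order (a step that is already met when the one before it is completed fails the run):
1. the plaster duck has been turned to face the same way as the foam duck (within about 10 degrees) and stands still (angle between the x axis of model and the x axis of carving, either way round below 0.17 rad and value of joint board between -0.9 and 0.8 rad and velocity of joint board between -0.05 and 0.05 rad/s), for 0.3 s.
2. the fingertips point down at the plaster duck's tail for at least 1.5 s, within 20 mm to the side and from just above it up to about 45 mm above (all of step 1 and horizontal distance between the grasp point and model_tail below 0.02 m and z of the grasp point in the frame of model_tail between 0.021 and 0.065 m), for 1.5 s.
At the end, for the whole second after the job is handed in: The plaster duck faces the same way as the foam duck within about 10 degrees (0.17 rad) and is at rest; the point midway between the fingertips is within 25 mm sideways of the middle of the uncut block's top, the fingertips just clear of it and at most about 45 mm above, and stays there (all of step 1 and horizontal distance between the grasp point and carving_tail_block below 0.025 m and z of the grasp point in the frame of carving_tail_block between 0.021 and 0.065 m); the robot touches nothing.
It fails at once if a duck is touched (contact force between any of the fingers, the arm and model above 0.3 N or contact force between any of the fingers, the arm and carving above 0.3 N).
It fails at once if something else on the table is pushed more than 15 mm, lifted or knocked over (distance of any of tape_measure, calipers, marker, multitool, rasp, mug, figurine, offcut from where it was at the start of the episode above 0.015 m or angle between any of tape_measure, calipers, marker, multitool, rasp, mug, figurine, offcut's own z axis and vertical above 0.5 rad).
It also fails if it takes over 64 s, if anything falls off the work surface, if the arm or the gripper's body presses on something with over 40 N, if the wrist force passes 120 N, or if a joint passes its speed limit or range.

### The arm

A 6-joint arm with a two-finger parallel gripper is mounted at the origin on the work surface. World frame = base frame: x ahead of the robot, y to its left, z up, the work surface at z = 0. Lengths are in mm, angles in rad, forces in N, time in s.
With the tool pointing down it reaches from about 400 to 825 mm from the base axis. Payload 7 kg.
Tool frame: the origin (TCP) lies at the very end of the fingers, on their centre line; the grasp point (between the pads) lies 19 mm behind it; z points along the fingers, y is the line along which they close (so a half turn about z gives the same grasp; the last joint's range is limited). The gripper opens to 88 mm and grips with 3 to 60 N. Pads are 19 mm wide; open, the fingers measure 130 mm over their backs; the gripper's body (78 mm by 193 mm) begins 47 mm behind the grasp point.
Start: joints at [1.403, 0.359, 0.012, 0, -1.224, -0.288], TCP at [297.127, 606.062, 226.561] pointing down, gripper open.
Joint ranges: [-3.07, 3.07], [-1.43, 2.12], [-1.02, 1.25], [-3.03, 1.67], [-3.05, -0], [-3.03, 3.03]. Speed limits (rad/s): [2.39, 2.39, 3.01, 3.14, 3.14, 3.14].

### API

Orientations are given as a unit quaternion [x, y, z, w].
In Python, from plant import bot gives the robot as it stands. Calls block until the motion is done:
- bot.move_ptp(position, orientation): joint-space move of the TCP to a pose.
- bot.line_to(position, velocity=150, ori=None): straight line of the TCP; ori=None keeps the orientation; velocity is the mean speed in mm/s.
- bot.move_joints(angles): joint-space move.
- bot.move_gripper(opening, force=None): finger opening in mm; force is the grip in N (None keeps the last); returns when the fingers have stopped.
- bot.pause(seconds).
- bot.solve_ik(position, orientation): joint angles nearest the present ones, or None.
- bot.read_state(): the state.
- bot.camera(name): name is "scene" or "top" or "wrist"; returns the picture (384x512x3 uint8, red, green, blue); there is no depth.
- bot.get_calibration(name): a dict with "fx", "fy", "cx", "cy" (pixels), "view" (4x4, takes a point from world to camera coordinates); the wrist camera has in their place "T_tool_cam" (4x4, takes a point from camera to tool coordinates, whose origin is the TCP and whose axes are the flange's). Camera axes: x right, y up, looking along -z (the intrinsics and any distortion apply to the point x, -y, -z); pixel columns grow to the right and rows downward; lengths in mm; the calibration is good to about 2 mm. A picture is of the moment at which its call begins: read the wrist's pose just before it. get_calibration takes no time and is no camera call.
A pose or a line that the arm cannot do raises bot.Unreachable and nothing moves.
- bot.close_job(): hands the job in; it is judged then, once.
The state is a dict: "t": time; "joint_pos": joint angles; "qvel": joint speeds; "tau": joint torques, N m; "tcp_pos": TCP position; "eef_rot": TCP orientation; "contact_force": force on the tool from outside, world axes, zero at the start; "moment": the same for the moment, N m; "width": finger opening in mm; "finger_force": force on a finger pad.
Only numpy, scipy, OpenCV 4.12 (cv2) and the standard library are available. Lean on these libraries where they do the work, as an engineer would, in place of code of your own. Each camera call takes 0.05 s, during which the arm holds its last target. There are 200 camera calls.

## Working session

There is one attempt and no reset: what is moved stays moved. The work goes in short steps, each a Python script; the robot and the scene stay as the last script left them, time stands still between calls to the robot, and variables do not carry over. Pictures are saved under pics/ and viewed, at most 10 in all, crops included, and the job is handed in when it is done.

```bash
ls; mkdir -p pics; python3 - <<'E'
from plant import bot
import cv2,numpy as np
np.set_printoptions(precision=4,suppress=True)
for n in("top","scene"):
    cv2.imwrite(f"pics/{n}0.png",bot.camera(n)[:,:,::-1])
for n in("top","scene","wrist"): print(n,bot.get_calibration(n))
print(bot.read_state())
E
```

```text
pics
top {'fx': 348.569634639732, 'fy': 348.569634639732, 'cx': 260.41279034981216, 'cy': 188.02373987505263, 'view': array([[   -0.0287,    -0.9995,    -0.0162,     9.7344],
       [    0.991 ,    -0.0306,     0.13  ,  -583.3357],
       [   -0.1304,    -0.0123,     0.9914, -1137.9165],
       [    0.    ,     0.    ,     0.    ,     1.    ]])}
scene {'fx': 404.92023946005025, 'fy': 404.92023946005025, 'cx': 256.0144464836072, 'cy': 183.8438975603751, 'view': array([[   -0.4615,     0.8871,    -0.0053,   260.3648],
       [   -0.767 ,    -0.396 ,     0.5048,   367.9342],
       [    0.4457,     0.237 ,     0.8632, -1719.8715],
       [    0.    ,     0.    ,     0.    ,     1.    ]])}
wrist {'fx': 323.0774937717134, 'fy': 323.0774937717134, 'cx': 254.08322161463937, 'cy': 190.7883390787621, 'T_tool_cam': array([[   0.0005,    0.9656,    0.2599,   69.5337],
       [   1.    ,   -0.0006,    0.0005,   -0.3223],
       [   0.0006,    0.2599,   -0.9656, -158.1687],
       [   0.    ,    0.    ,    0.    ,    1.    ]])}
{'t': 0.1, 'joint_pos': array([ 1.4031,  0.3593,  0.0111, -0.0003, -1.2241, -0.2881]), 'qvel': array([ 0.0007, -0.0008,  0.0021, -0.001 , -0.0008,  0.0014]), 'tau': array([ -0.0011, -58.4164,  29.3752,   7.0154,   0.0102,  -0.0001]), 'tcp_pos': array([296.9386, 605.6854, 225.7262]), 'eef_rot': array([ 0.9741, -0.226 , -0.0001,  0.0007]), 'contact_force': array([0.1753, 0.738 , 0.1081]), 'moment': array([ 0.0061, -0.0055, -0.0065]), 'finger_force': 0.0, 'width': 87.69718152903188}
```

View pics/top0.png

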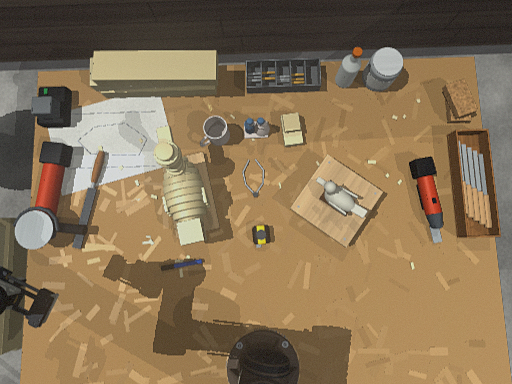

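View pics/scene0.png

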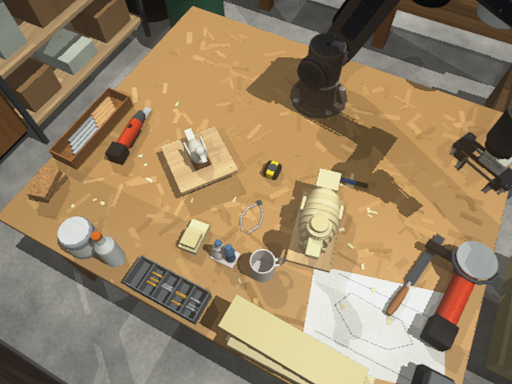

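Top view: the turntable board is near (338,200), and the foam duck runs from its tail block (190,232) to its head (168,150). I'll enlarge both.

```bash
python3 - <<'E'
import cv2,numpy as np
t=cv2.imread("pics/top0.png")
a=cv2.resize(t[145:255,285:395],(560,560),interpolation=cv2.INTER_CUBIC)
cv2.imwrite("pics/b.png",a)
cv2.imwrite("pics/c.png",cv2.resize(t[125:255,145:235],(415,600),interpolation=cv2.INTER_CUBIC))
E
```

```text
(no output)
```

View pics/b.png

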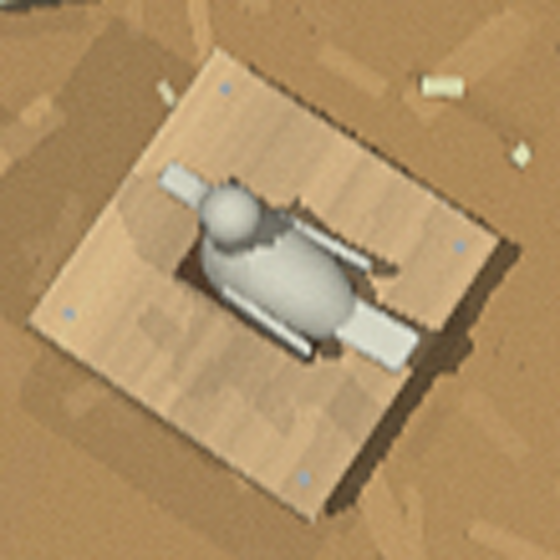

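View pics/c.png

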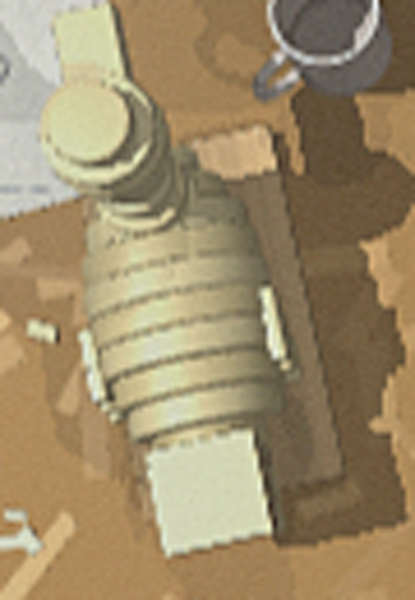

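Board crop: corners at (217,48), (503,240), (313,520) and (30,322), with the beak at (180,180) and the tail at (390,340). Foam crop: block-top corners at (147,447), (250,428), (272,530) and (167,555); right base corners at (270,125) and (345,480).

```bash
cat >h.py <<'E'
from plant import bot
import numpy as np
from scipy.optimize import least_squares
from scipy.spatial.transform import Rotation as R
np.set_printoptions(precision=4,suppress=True)
def proj(n,P):
    c=bot.get_calibration(n); q=np.c_[P,np.ones(len(P))]@np.array(c["view"]).T
    return np.c_[c["cx"]+c["fx"]*q[:,0]/-q[:,2], c["cy"]-c["fy"]*q[:,1]/-q[:,2]]
def place(p,L):
    c,s=np.cos(p[2]),np.sin(p[2]); L=np.asarray(L,float)
    return np.c_[p[0]+c*L[:,0]-s*L[:,1],p[1]+s*L[:,0]+c*L[:,1],L[:,2]]
def fit(n,L,uv,p0):
    r=least_squares(lambda p:(proj(n,place(p,L))-uv).ravel()*1.0,p0,x_scale=[100,100,1])
    return r.x,r.fun.reshape(-1,2)
E
python3 - <<'E'
from h import *
crop=lambda a,o,s:(np.array(a,float)+.5)/s-.5+np.array(o)
b=crop([(217,48),(503,240),(313,520),(30,322)],(285,145),560/110)
# heading up-left: corners front-right, back-right, back-left, front-left
print(fit("top",[(110,-110,68),(-110,-110,68),(-110,110,68),(110,110,68)],b,[500,-200,1.]))
f=crop([(147,447),(250,428),(272,530),(167,555),(345,480),(270,125)],(145,125),4.613)
c,r=fit("top",[(-97,37,139),(-97,-37,139),(-167,-37,139),(-167,37,139),(-135,-75,18),(135,-75,18)],f,[500,200,.2])
print(c,r)
print(proj("top",place(c,[(180,0,210)])), bot.solve_ik)
# other objects roughly: unproject at z
cc=bot.get_calibration("top");V=np.array(cc["view"])
for n,u,v,z in[("tape",261,235,30),("calip",254,178,5),("mug",215,130,90),("fig",257,126,100),("off",292,128,45),("tool",428,200,40),("tooltop",424,160,40),("marker",205,262,10)]:
    d=V[:3,:3].T@np.array([(u-cc["cx"])/cc["fx"],-(v-cc["cy"])/cc["fy"],-1]);o=-V[:3,:3].T@V[:3,3]
    print(n,o+d*(z-o[2])/d[2])
E
```

```text
(array([ 533.5202, -255.7541,    0.9278]), array([[ 0.1919, -0.34  ],
       [ 0.2166, -0.2393],
       [ 0.3103,  0.5566],
       [-0.7245, -0.027 ]]))
[574.0614 234.9056   0.1924] [[-0.7192  1.0348]
 [ 0.6399 -0.1911]
 [ 0.4093  0.2787]
 [-0.7168  0.2706]
 [-0.0161 -1.2947]
 [ 0.4595 -0.2884]]
[[164.2534 127.2511]] <function make.<locals>.ik at 0x7fe7bd1cc5e0>
tape [426.272   -4.9521  30.    ]
calip [623.624  14.1     5.   ]
mug [774.3881 136.1203  90.    ]
fig [780.1607  -3.117  100.    ]
off [ 786.4707 -121.8708   45.    ]
tool [ 525.7514 -563.9651   40.    ]
tooltop [ 661.5263 -562.8673   40.    ]
marker [341.4686 186.6345  10.    ]
```

```bash
cat >>h.py <<'E'
B=np.array([533.5,-255.8,.928]); C=np.array([574.1,234.9,.192])
def ori(psi): # tool down, tool x at world yaw psi
    c,s=np.cos(psi),np.sin(psi); return R.from_matrix(np.array([[c,s,0],[s,-c,0],[0,0,-1]])).as_quat()
def pushpose(th,lx,ly,z,flip):
    return place([B[0],B[1],th],[(lx,ly,z)])[0],ori(th+np.pi/2+flip)
E
python3 - <<'E'
from h import *
for fl in(0,np.pi):
    for th in(.928,.55,.15):
        for ly,z in((150,350),(150,44),(119,44)): print(fl,th,z,bot.solve_ik(*pushpose(th,78,ly,z,fl)))
t=place([B[0],B[1],.192],[(-68,0,152)])[0]; c=place(C,[(-132,0,162)])[0]
print(t,c)
for k in range(4): print(k,bot.solve_ik(t,ori(.192+k*np.pi/2)),bot.solve_ik(c,ori(.192+k*np.pi/2)),bot.solve_ik(c+[0,0,180],ori(.192+k*np.pi/2)))
s=bot.read_state();print(bot.solve_ik(s["tcp_pos"]+[0,0,180],s["eef_rot"]))
E
```

```text
0 0.928 350 [ 2.5017 -1.4118 -0.2004  0.     -2.7821  1.5679]
0 0.928 44 [ 0.1976  0.2363 -0.6585 -0.     -0.676  -2.4112]
0 0.928 44 [ 0.1471  0.2766 -0.5972 -0.     -0.697  -2.3607]
0 0.55 350 [ 0.2056  0.0578 -0.0967  0.     -1.4163 -2.7972]
0 0.55 44 [ 0.2056  0.3163 -0.5345  0.     -0.72   -2.7972]
0 0.55 44 [ 0.1483  0.3446 -0.4883  0.     -0.7379 -2.7399]
0 0.15 350 None
0 0.15 44 None
0 0.15 44 None
3.141592653589793 0.928 350 [ 0.1976 -0.0451 -0.2004  0.     -1.4154  0.7304]
3.141592653589793 0.928 44 [ 0.1976  0.2363 -0.6585  0.     -0.676   0.7304]
3.141592653589793 0.928 44 [ 0.1471  0.2766 -0.5972  0.     -0.697   0.7809]
3.141592653589793 0.55 350 [ 0.2056  0.0578 -0.0967  0.     -1.4163  0.3444]
3.141592653589793 0.55 44 [ 0.2056  0.3163 -0.5345  0.     -0.72    0.3444]
3.141592653589793 0.55 44 [ 0.1483  0.3446 -0.4883  0.     -0.7379  0.4017]
3.141592653589793 0.15 350 [ 0.1662  0.1754  0.0388  0.     -1.4342 -0.0162]
3.141592653589793 0.15 44 [ 0.1662  0.4066 -0.3833  0.     -0.7808 -0.0162]
3.141592653589793 0.15 44 [ 0.1117  0.4202 -0.3597  0.     -0.7909  0.0383]
[ 466.7495 -268.7759  152.    ] [444.5256 209.7114 162.    ]
0 [-0.1584  0.1983 -0.3934  0.     -0.9791  1.9212] [ 0.8417  0.1107 -0.476   0.     -0.984   0.9211] [ 0.8417 -0.0067 -0.1809  0.     -1.3966  0.9211]
1 [-0.1584  0.1983 -0.3934  0.     -0.9791 -2.7912] [ 0.8417  0.1107 -0.476   0.     -0.984   2.4919] [ 0.8417 -0.0067 -0.1809  0.     -1.3966  2.4919]
2 [-0.1584  0.1983 -0.3934  0.     -0.9791 -1.2204] [ 0.8417  0.1107 -0.476   0.     -0.984  -2.2205] [ 0.8417 -0.0067 -0.1809  0.     -1.3966 -2.2205]
3 [-0.1584  0.1983 -0.3934  0.     -0.9791  0.3504] [ 0.8417  0.1107 -0.476   0.     -0.984  -0.6497] [ 0.8417 -0.0067 -0.1809  0.     -1.3966 -0.6497]
[ 1.4031  0.3106  0.3369 -0.0003 -1.5986 -0.2882]
```

```bash
cat >>h.py <<'E'
def pp(th,ly,z): return place([B[0],B[1],th],[(75,ly,z)])[0],ori(th+np.pi/2+.2)
E
python3 - <<'E'
from h import *
import cv2
s=bot.read_state()
bot.line_to(s["tcp_pos"]+[0,0,180],250)
bot.move_gripper(0)
p,q=pp(.928,155,400)
a=bot.solve_ik(p,q); print(a)
if a is None or a[0]>1 or a[1]<-1:
    j=bot.solve_ik(pp(.928,155,44)[0],q); print("low",j)
    # joints for high pose: take the same branch, lifted
    from sys import exit
    p,q=pp(.928,155,300); a=bot.solve_ik(p,q); print(a)
    if a[1]<-1: exit()
bot.move_joints(a)
s=bot.read_state(); print(s["t"],s["tcp_pos"],p,s["width"],s["contact_force"])
E
```

```text
[ 0.2017 -0.0641 -0.1097  0.     -1.5252 -2.2153]
4.9583 [ 454.6581 -102.4568  399.904 ] [ 454.3922 -102.8557  400.    ] 0.22442382741431155 [ 0.2012  0.8005 -0.2952]
```

```bash
python3 - <<'E'
from h import *
import cv2
bot.line_to(pp(.928,155,400)[0]*[1,1,0]+[0,0,43],250)
f0=bot.read_state()["contact_force"]
bot.line_to(pp(.928,122.5,43)[0],60)
s=bot.read_state(); print(s["t"],s["contact_force"]-f0)
for th in np.linspace(.928,.26,9)[1:]:
    p,q=pp(th,122.5,43); bot.line_to(p,60,q)
    s=bot.read_state(); print(round(s["t"],2),th,s["contact_force"]-f0, s["tcp_pos"]-p)
cv2.imwrite("pics/top1.png",bot.camera("top")[:,:,::-1])
t=cv2.imread("pics/top1.png")
cv2.imwrite("pics/b1.png",cv2.resize(t[145:255,285:395],(560,560),interpolation=cv2.INTER_CUBIC))
E
```

```text
7.225 [-2.1749  4.1401  0.7085]
7.58 0.8445 [-0.8456  1.4418 -1.0455] [ 0.1129 -0.1402 -0.2129]
7.92 0.761 [-0.6122  0.4689 -0.9417] [-0.0024 -0.1889 -0.0499]
8.28 0.6775 [-0.1209  0.2871 -0.9097] [-0.0358 -0.1499  0.0417]
8.62 0.5940000000000001 [-1.4479  0.4422 -0.4287] [-0.1954 -0.1259 -0.0118]
8.97 0.5105 [ 0.0875 -0.429   0.2487] [-0.2605 -0.0991 -0.0672]
9.32 0.42700000000000005 [-0.9245 -0.5532 -0.1583] [-0.2863 -0.0604 -0.0825]
9.68 0.3435 [-0.2913  0.2948 -0.1957] [-0.2988 -0.0454 -0.0808]
10.03 0.26 [-0.678  -0.1388 -0.4101] [-0.3225 -0.0407 -0.0958]
```

View pics/b1.png

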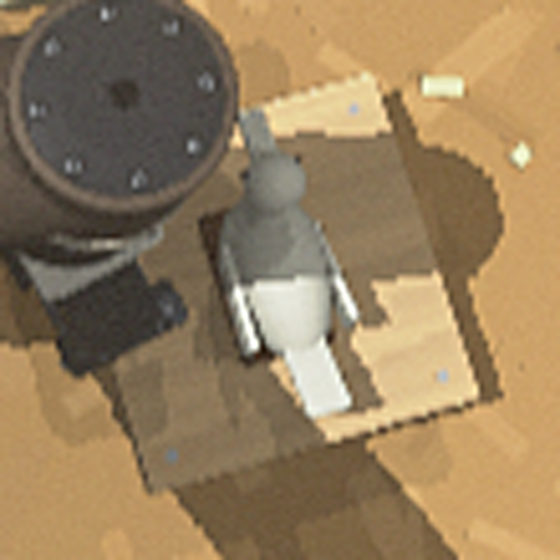

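The board has turned. Its visible corners are at (373,72), (483,398) and (150,492) in the crop, and the tail is near (320,385).

```bash
python3 - <<'E'
from h import *
import cv2
crop=lambda a,o,s:(np.array(a,float)+.5)/s-.5+np.array(o)
b=crop([(373,72),(483,398),(150,492)],(285,145),560/110)
x,r=fit("top",[(110,-110,68),(-110,-110,68),(-110,110,68)],b,[533,-256,.3]); print(x,r)
d=x[2]-.26; print("lag",d)
assert -.05<d<.15
for th in np.linspace(.26,.192-d,3)[1:]:
    p,q=pp(th,122.5,43); bot.line_to(p,50,q)
p,q=pp(.192-d,155,43); bot.line_to(p,120)
bot.line_to(p+[0,0,300],250)
s=bot.read_state(); print(s["t"],s["contact_force"])
# park away from the view: above tail, higher up
q=ori(.192-np.pi/2); t=place([B[0],B[1],.192],[(-68,0,0)])[0]
print(bot.solve_ik(np.r_[t[:2],340],q), bot.solve_ik(np.r_[t[:2],340],ori(.192+np.pi)))
cv2.imwrite("pics/top2.png",bot.camera("top")[:,:,::-1])
t=cv2.imread("pics/top2.png")
cv2.imwrite("pics/b2.png",cv2.resize(t[145:255,285:395],(560,560),interpolation=cv2.INTER_CUBIC))
E
```

```text
[ 534.292  -254.6205    0.2494] [[ 0.2572 -0.2618]
 [-0.1693 -0.0961]
 [-0.0823  0.3416]]
lag -0.010646669054570929
12.3417 [-0.1911  0.6673 -0.0711]
[-0.1584  0.0778 -0.0968  0.     -1.3962  0.3504] [-0.1584  0.0778 -0.0968  0.     -1.3962 -1.2204]
```

View pics/b2.png

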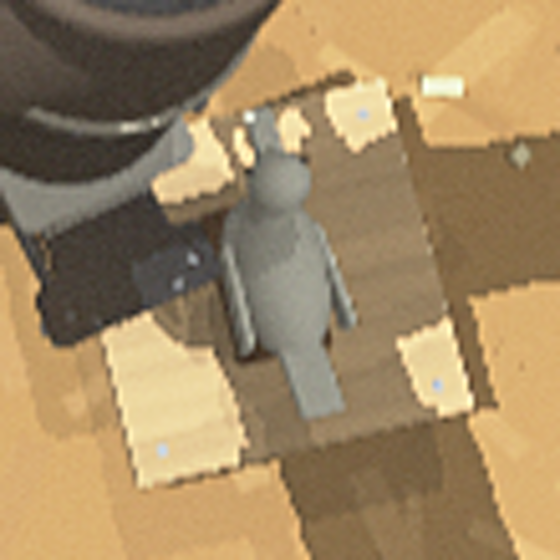

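Corners are now at (385,78), (473,410) and (140,487), so the duck lies close to the wanted heading. Next is pointing at its tail.

```bash
python3 - <<'E'
from h import *
import cv2
crop=lambda a,o,s:(np.array(a,float)+.5)/s-.5+np.array(o)
b=crop([(385,78),(473,410),(140,487)],(285,145),560/110)
x,r=fit("top",[(110,-110,68),(-110,-110,68),(-110,110,68)],b,[533,-256,.2]); print(x,r)
x[:2]=(x[:2]+B[:2])/2
t=place(x,[(-68,0,129)])[0]; print(t,proj("top",t[None]),"seen",crop([(312,380)],(285,145),560/110))
assert abs(x[2]-.192)<.08
q=ori(x[2]+np.pi)
bot.move_ptp(t+[0,0,210],q)
bot.line_to(t+[0,0,23],150)
s=bot.read_state(); print(s["t"],s["tcp_pos"]-t,s["contact_force"])
a=bot.camera("scene")[:,:,::-1][90:230,130:310]
cv2.imwrite("pics/s3.png",cv2.resize(a,(720,560),interpolation=cv2.INTER_CUBIC))
bot.pause(2.2)
E
```

```text
[ 533.8525 -254.2429    0.1961] [[ 0.0071 -0.0635]
 [ 0.4706 -0.0905]
 [-0.4781  0.1381]]
[ 466.9792 -268.2692  129.    ] [[346.0729 219.2267]] seen [[345.8839 219.2411]]
15.3 [ 0.5395 -0.1652 23.8216] [-0.2961 -0.6794 -0.0266]
```

View pics/s3.png

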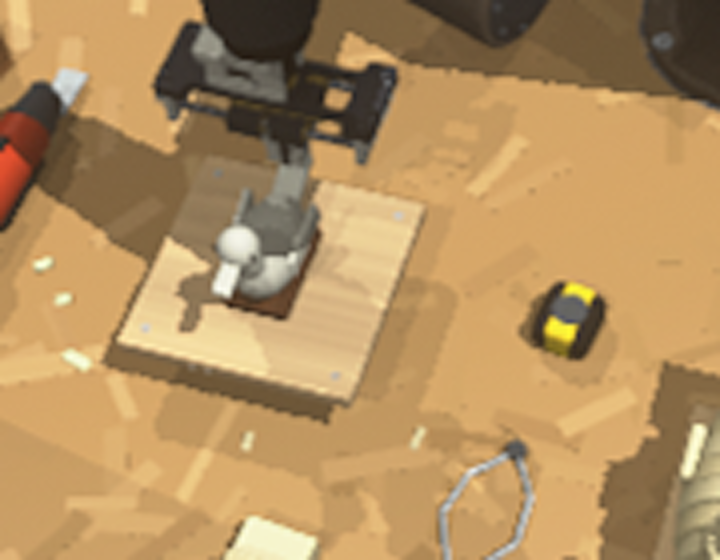

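The fingertips at crop (290,150) are just over the tail, and the predicted tail pixel matches the one seen. On to the foam block.

```bash
python3 - <<'E'
from h import *
import cv2
s=bot.read_state(); bot.line_to(s["tcp_pos"]+[0,0,190],200)
c=place(C,[(-133,0,139)])[0]
bot.move_ptp(c+[0,0,210],ori(C[2]+np.pi))
bot.line_to(c+[0,0,22],120)
bot.pause(.5)
s=bot.read_state(); print(s["t"],s["tcp_pos"]-c,s["contact_force"])
a=bot.camera("scene")[:,:,::-1][130:290,240:420]
cv2.imwrite("pics/s4.png",cv2.resize(a,(675,600),interpolation=cv2.INTER_CUBIC))
E
```

```text
22.6083 [ 0.0104  0.0354 22.0471] [ 0.8694 -0.0693 -0.1866]
```

View pics/s4.png

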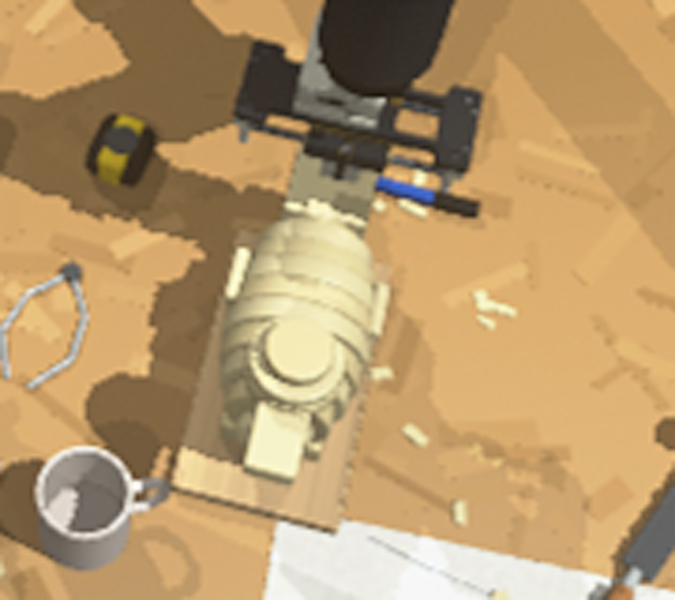

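The fingertips at crop (335,170) are over the square block with no contact force, so I'm handing in.

```bash
python3 -c "
from plant import bot
print(bot.close_job())"
```

```text
the job is handed in; nothing more can be done
None
```

I turned the plaster duck to within about 0.01 rad of the foam duck's heading as measured in the top camera. I then pointed at its tail for over 2 s and handed in with the fingertips held about 22 mm above the foam tail block; the judge returned no verdict.

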